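Hold an ink cartridge in the chip-reset cradle

ROBOT

A 6-joint arm with a two-finger parallel gripper is mounted at the origin on the work surface. World frame = base frame: x ahead of the robot, y to its left, z up, the work surface at z = 0. Lengths are in m, angles in rad, forces in N, time in s.
With the tool pointing down it reaches from about 0.35 to 0.775 m from the base axis. Payload 7.3 kg.
Tool frame: the origin (TCP) lies on the centre line of the jaws, within the pads' length; the fingertips stand 25 mm ahead of it and the grasp point (between the pads) lies 6 mm ahead of it; z points along the fingers, y is the line along which they close (so a half turn about z gives the same grasp; the last joint's range is limited). The gripper opens to 92 mm and grips with 3 to 60 N. Pads are 19 mm wide; open, the fingers measure 130 mm over their backs; the gripper's body (75 mm by 190 mm) begins 47 mm behind the grasp point.
Start: joints at [-1.399, 0.342, 1.524, -0, 1.275, -0.146], TCP at [0.164, -0.499, 0.252] pointing down, gripper open.
Joint ranges: [-2.53, 2.53], [-0.77, 2.02], [0.04, 2.7], [-1, 4.14], [0.28, 2.66], [-3.11, 3.11]. Speed limits (rad/s): [2.57, 2.57, 3.14, 3.14, 3.14, 3.14].

INTERFACE

Orientations are given as [roll, pitch, yaw] about the fixed x, y, z axes, in that order (R = Rz(yaw) Ry(pitch) Rx(roll)).
In Python, from cell import status, read_camera, camera_info, ticket, models gives the robot as it stands.
- The arm moves only by the tool send_rows, never from a script. Its argument "plan" is a list of rows, each an object with "offset": the shift along the tool's x, y, z in mm, a list of three; "yaw": the turn about the tool's z in rad. In form: [{"offset": [dx, dy, dz], "yaw": yaw}, ...]. A call has 1 to 20 rows; each row shifts and turns the commanded pose from where the row before left it, along the tool's axes as they then stand; what a row does not reach is not made up. A row lasts 1/10 s, in which the tool goes at most 50 mm and 8.59 degrees, less where a joint would pass 70% of its speed; a pose out of reach is approached as far as the arm can. A call is refused whole if a number of a shift passes 50 or a number of a turn 0.15, either way. A call with a gripper value outside its range is refused whole. "hand" is the closure, from 0 (fully open) to 1 (shut), set as the call begins (left out, the last holds). The fingers move at their own pace and stop on an object; "squeeze" is the grip in N (left out, the last holds). Time passes only in rows, so rows that do not move let the fingers close. It gives the time, the measured TCP pose, the force, the opening and the grip force at its end, in the units of the state.
- status.observe(): the state, without advancing time (a new reading comes with each control period).
- read_camera(name): name is "scene" or "top"; returns the picture (384x512x3 uint8, red, green, blue); there is no depth.
- camera_info(name): a dict with "vfov" (degrees; the focal length in pixels is half the picture's height over the tangent of half this angle, whatever the lens; pixels are square), "cx", "cy" (the principal point, pixels), "distortion" ([k1, k2, p1, p2, k3] as OpenCV has them; the pictures are not rectified), "origin" and "attitude" of the camera in the world. Camera axes: x right, y down, z forward; pixel columns grow to the right and rows downward; lengths in m; the calibration is good to about 2 mm. A picture is of the moment at which its call begins. camera_info takes no time and is no camera call.
- ticket.hand_in(): hands the job in; it is judged then, once.
Trained networks look in the newest picture that a camera, given by its name, has taken for a name from the list of things; names that differ only in an ending like _2 or _b are one class to them, and where a whole thing is asked for, a point or a joint stands for the part that bears it (a point fixed in the world has none). Each returns a list of dicts, best first, with "conf" (0 to 1); they miss things now and then, are a little off and sometimes report something else, mostly with a low value. They report only what shows in the picture. A call takes as long as a camera call. They do not tell look-alikes from the thing itself.
- models.regions_of(camera, label): "mask" (384x512 bool, what is visible of it) and "extent" ([left, top, right, bottom] in pixels, round what is visible of it).
The state is a dict: "time": time; "qpos": joint angles; "qvel": joint speeds; "joint_efforts": joint torques, N m; "tool_pos": TCP position; "tool_rot": TCP orientation; "contact_force": force on the tool from outside, world axes, zero at the start; "torque": the same for the moment, N m; "opening": finger opening in m; "grip_force": force on a finger pad.
Only numpy, scipy, OpenCV 4.12 (cv2) and the standard library are available. Lean on these libraries where they do the work, as an engineer would, in place of code of your own. Each camera call takes 0.05 s, during which the arm holds its last target. There are 200 camera calls.

TASK

Put the long ink cartridge with the stepped-down nose into the chip-reset cradle, nose first: slide it along the channel, under the bridge bar, and push the sprung plunger back until the nose bears firmly on the steel stop wall, without ramming it. The plunger pushes back, so do not let go: finish while the gripper is still holding the cartridge pressed against the stop. Leave the other cartridges and things on the bench where they are.

Things in the scene. Friction and masses are not known exactly. Their poses are not given: they have to be found in the camera images.
- cart_grip (a point): Long loose ink cartridge, black plastic, paper label on top, about 150 g, standing upright. Rear block 70 long x 30 wide x 50 high (mm), then a stepped-down nose 40 long x 30 wide x 32 high, undersides flush (110 overall). Point: centre of the rear block, 25 mm above the underside. x points towards the nose (nose face 75 mm ahead, rear face 35 mm behind), y across, z up.
- cart_nose (a point): Centre of the flat front face of the long cartridge's nose, 16 mm above its underside. Same axes as cart_grip.
- dock: Chip-reset cradle, fixed to the bench: aluminium base plate 80 wide, 8 thick, from x = -200 to 70 mm, open-topped channel along its centre line; floor at z = 8 mm, slick (friction about 0.15). Origin: channel centre line, in the plane of the stop face, at bench height. x points along the channel in the pushing direction, y left, z up. Beyond the stop: black spring housing 60 wide, top at z = 58 mm.
- channel_mouth (a point): Middle of the channel's flared mouth, on its floor, 60 mm before the stop face; axes as the cradle's. Two side lips, 8 mm high above the floor, are 33 mm apart inside from the stop back to 42 mm before it, then flare to about 48 mm apart here. Further back the base plate is bare and flat, 80 wide.
- bridge (a point): Middle of the underside of the steel bridge bar across the channel, 38 mm above the channel floor and 24 mm before the stop face. The bar is 12 mm along the channel, 10 mm thick (top 56 mm above the bench), on posts 46 mm apart inside, 62 over all. The nose passes under it; the rear block does not, and need not.
- stop: The hard stop: a fixed upright steel wall, 60 wide, 12 thick, from z = 8 to 48 mm, at the end of the channel. Its origin and axes are those of the cradle; its face towards the channel is the plane x = 0.
- plunger (a joint): Travel of the brass sprung plunger in m: 0 at rest, growing as it is pushed towards the stop; 0.018 when its tip is flush with the stop face. The spring pushes back with about 2 N at the start of travel and about 7.4 N at flush (300 N/m); it returns by itself when let go and nothing latches.
- plunger_tip (a point): Rounded tip of the plunger, a brass rod 10 mm in diameter that comes out through the stop wall on the channel's centre line, 30 mm above the bench (22 mm above the channel floor), 18 mm ahead of the stop face at rest.
- short1: A short ink cartridge to leave alone: plain black block 66 x 22 x 40 high, no nose; origin at the centre of its underside, x along its length.
- short2: Another short ink cartridge, the same as short1, to leave alone.
- mug: White mug, 80 mm across, 85 high, to leave alone; origin at the centre of its underside.
- tape: Cardboard tape core, 90 mm across, 24 high, to leave alone; origin at the centre of its underside.
- ink: White ink refill bottle, 48 mm across, 110 high, to leave alone; origin at the centre of its underside.
- loupe: Small steel loupe, 38 mm across, 40 high, to leave alone; origin at the centre of its underside.
- stapler: Desk stapler, 120 x 34 x 50 high, to leave alone; origin at the centre of its underside, x along its length.
There are look-alikes about, which are no part of the job. What is shaped like the part that bears cart_grip but blue is not meant.

How it is judged:
On the way:
1. the cartridge's nose is in the channel under the bridge bar, not yet at the stop (x of cart_nose in the frame of dock above -0.03 m and z of cart_nose in the frame of dock below 0.031 m and y of cart_nose in the frame of dock between -0.006 and 0.006 m).
At the end, for the whole second after the job is handed in: Held by the fingers (over 3 N), the long cartridge is upright in the channel (0.1 rad, 5 mm off the floor at most), nose within 2 mm of the stop face and 4 mm of the centre line, pressing the stop with over 1 N and the plunger with over 3 N, plunger in by 15.5 mm or more (x of cart_nose in the frame of dock above -0.002 m and y of cart_nose in the frame of dock between -0.004 and 0.004 m and z of cart_nose in the frame of dock below 0.029 m and angle between cart_grip's own z axis and vertical below 0.1 rad and value of joint plunger above 0.0155 m and contact force between cartridge and plunger above 3 N and contact force between cartridge and stop above 1 N and contact force between the fingers and cartridge above 3 N); the arm keeps its last pose, push and grip.
It fails at once if the cartridge is rammed into the stop wall (over 60 N) (contact force between cartridge and stop above 60 N).
It fails at once if another cartridge or a thing on the bench is moved more than 30 mm (distance of any of short1, short2, mug, tape, ink, loupe, stapler from where it was at the start of the episode above 0.03 m).
It also fails if it takes over 51 s, if anything falls off the work surface, if the arm or the gripper's body presses on something with over 40 N, if the wrist force passes 120 N, or if a joint passes its speed limit or range.

## Working session

There is one attempt and no reset: what is moved stays moved. The work goes in short steps, Python scripts to look and compute and a tool call to move; the robot and the scene stay as the last step left them, time stands still between calls to the robot, and variables do not carry over. Pictures are saved under pics/ and viewed, at most 10 in all, crops included, and the job is handed in when it is done.

Besides the shell and the picture viewer there is one more tool, called after "Emit:" in YAML: its name, and indented under it one key for each argument. send_rows: Moves the arm, as the interface text tells. Its arguments: {"type":"object","properties":{"plan":{"type":"array"},"hand":{"type":"number"},"squeeze":{"type":"number"}},"required":["plan"]}

```bash
mkdir -p pics
python3 - <<'E'
from cell import status, read_camera, camera_info, models
import cv2, numpy as np
print(status.observe())
for c in ("scene","top"):
    print(c, camera_info(c))
    im=read_camera(c); cv2.imwrite(f"pics/{c}0.png", im[:,:,::-1])
    for l in ("cart_grip","dock","short1","bridge","stop","plunger","mug","tape","ink","loupe","stapler"):
        try:
            for r in models.regions_of(c,l)[:4]: print(c,l,round(r["conf"],2),r["extent"],int(r["mask"].sum()))
        except Exception as e: print(l,e)
a=cv2.imread("pics/scene0.png");b=cv2.imread("pics/top0.png")
cv2.imwrite("pics/both0.png",cv2.resize(np.vstack([a,b]),(800,1200))[:600])
E
```

```text
{'time': 0.0, 'qpos': array([-1.39897665e+00,  3.42707442e-01,  1.52506995e+00, -2.87241790e-05,
        1.27539844e+00, -1.46017333e-01]), 'qvel': array([-6.56170747e-05, -1.19382235e-05, -1.10496581e-03, -2.10549411e-04,
       -2.16646483e-03, -5.23444939e-04]), 'joint_efforts': array([ 1.01067089e-03, -4.31244600e+01, -2.44223624e+01,  7.19759404e-02,
        5.60717296e-02, -1.18731950e-04]), 'tool_pos': array([ 0.16400575, -0.49831034,  0.2510344 ]), 'tool_rot': array([-3.14002232e+00, -2.03176621e-04,  3.17845238e-01]), 'contact_force': array([ 0.48179262,  0.45742722, -0.29165327]), 'torque': array([ 0.01032919, -0.00854586,  0.05579782]), 'grip_force': 0.0, 'opening': 0.09229222230733508}
scene {'vfov': 43.526238683353185, 'cx': 258.73698058877085, 'cy': 181.71031330045463, 'distortion': array([0.06120405, 0.        , 0.        , 0.        , 0.        ]), 'origin': array([1.22154957, 0.43891679, 1.0716041 ]), 'attitude': array([-2.50959943e+00,  2.62424959e-04,  2.17413435e+00])}
scene cart_grip 0.7 [323.4, 219.1, 341.7, 271.0] 685
scene cart_grip 0.65 [197.3, 231.6, 228.0, 
[... 1186 characters left out ...]
, 184.1, 208.3] 547
top cart_grip 0.37 [102.1, 211.8, 117.9, 260.5] 678
top dock 0.91 [227.7, 160.5, 273.9, 266.8] 2788
top short1 0.76 [373.3, 244.6, 393.0, 262.6] 262
top short1 0.55 [157.5, 167.6, 182.8, 211.0] 509
top short1 0.51 [152.6, 240.7, 170.5, 271.7] 289
top bridge 0.6 [225.2, 164.4, 274.5, 265.1] 2748
top bridge 0.19 [157.5, 168.3, 180.9, 207.3] 513
top stop 0.47 [243.6, 182.1, 265.9, 192.9] 127
top plunger 0.38 [250.7, 159.4, 265.8, 192.8] 49
top tape 0.95 [311.0, 138.6, 339.7, 172.4] 435
top ink 0.92 [392.6, 209.4, 421.7, 223.5] 442
top loupe 0.48 [196.7, 142.0, 208.7, 154.6] 165
top stapler 0.62 [195.2, 140.4, 210.9, 157.4] 188
top stapler 0.6 [102.8, 213.7, 119.3, 259.9] 637
```

Run:
```python
import cv2, numpy as np
b=cv2.imread("pics/top0.png")
cv2.imwrite("pics/topz.png",cv2.resize(b[85:300,95:430],(800,int(215*800/335)),interpolation=cv2.INTER_CUBIC))
a=cv2.imread("pics/scene0.png")
cv2.imwrite("pics/scz.png",cv2.resize(a[85:290,140:440],(800,int(205*800/300)),interpolation=cv2.INTER_CUBIC))
```

```text
(no output)
```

View pics/topz.png

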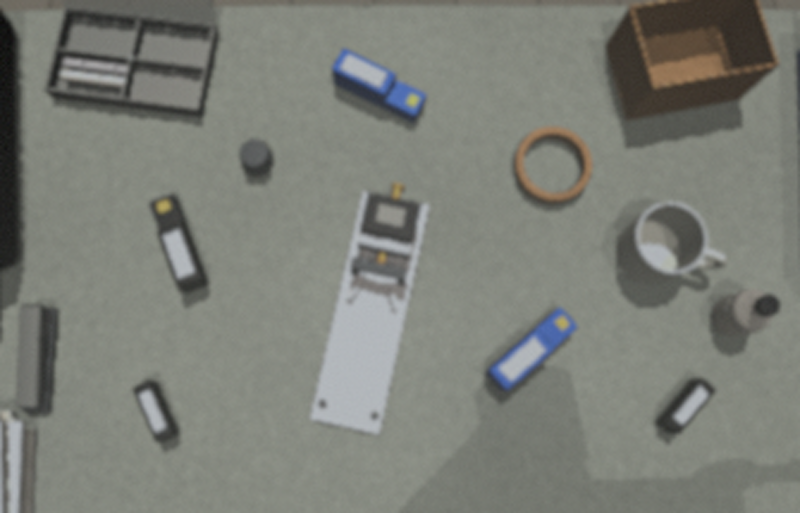

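View pics/scz.png

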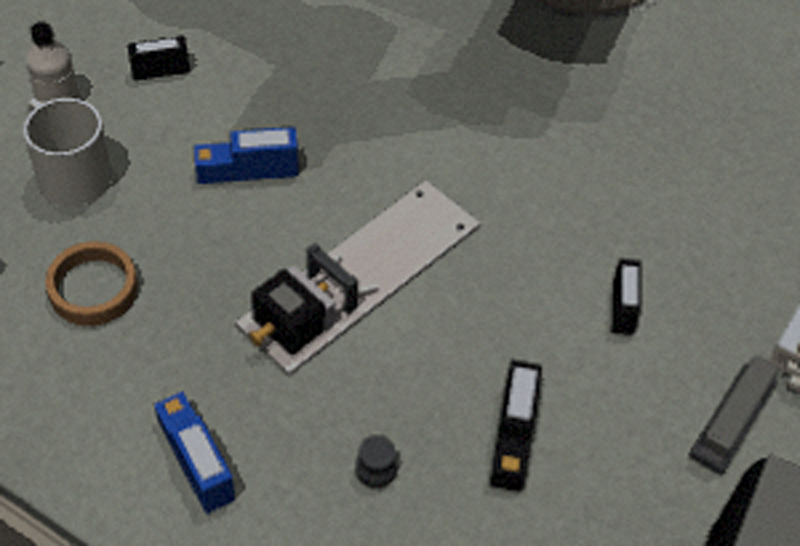

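The top view shows three stepped cartridges: a black one at full-image pixel (170,188), and blue ones at (253,119) and (318,231). Only the black one fits the description, because blue is ruled out. In the scene view it is at about (333,245), with the nose (gold chip) towards the camera. The cradle's bridge and housing are at about (255,180) in the top view, at the far end of the plate.

Next I'll fit both poses to the pictures and confirm with an overlay crop.

```bash
cat > h.py <<'E'
import numpy as np, cv2
from scipy.spatial.transform import Rotation as Ro
from scipy.optimize import minimize, least_squares
from cell import camera_info
CI={c:camera_info(c) for c in("scene","top")}
def proj(c,P):
    i=CI[c]; R=Ro.from_euler('xyz',i["attitude"]).as_matrix().T
    f=192/np.tan(np.radians(i["vfov"]/2)); K=np.array([[f,0,i["cx"]],[0,f,i["cy"]],[0,0,1]])
    return cv2.projectPoints(np.asarray(P,float).reshape(-1,1,3),cv2.Rodrigues(R)[0],-R@i["origin"],K,i["distortion"])[0].reshape(-1,2)
def box(x0,x1,y,z0,z1): return np.array([[x,s*y,z] for x in(x0,x1) for s in(-1,1) for z in(z0,z1)])
CART=[box(-.035,.035,.015,0,.05),box(.035,.075,.015,0,.032)]
def pose(p,P,z=0):  # p=x,y,yaw
    c,s=np.cos(p[2]),np.sin(p[2]); return P@np.array([[c,s,0],[-s,c,0],[0,0,1]])+[p[0],p[1],z]
def sil(c,p,boxes,z=0,S=4):
    m=np.zeros((384*S,512*S),np.uint8)
    for b in boxes:
        h=cv2.convexHull(((proj(c,pose(p,b,z))+.5)*S-.5).astype(np.float32)); cv2.fillConvexPoly(m,np.round(h).astype(int),255)
    return cv2.resize(m,(512,384),interpolation=cv2.INTER_AREA)/255.
def fit(masks,p0,boxes,z=0):
    def cost(q):
        p=[q[0]/100,q[1]/100,q[2]/10]
        return sum(np.abs(sil(c,p,boxes,z)-m).sum()/m.sum() for c,m in masks.items())
    r=minimize(cost,[p0[0]*100,p0[1]*100,p0[2]*10],method="Nelder-Mead",options=dict(initial_simplex=np.array([p0[0]*100,p0[1]*100,p0[2]*10])+np.array([[0,0,0],[2,0,0],[0,2,0],[0,0,2.]]),xatol=.01,fatol=1e-4))
    return np.array([r.x[0]/100,r.x[1]/100,r.x[2]/10]),r.fun
E
cat > m1.py <<'E'
from h import *
T=cv2.imread("pics/top0.png");S=cv2.imread("pics/scene0.png"); im=dict(top=T,scene=S)
# dock: plate corners (dock frame -> pixels), refined
c4=np.array([[-.2,.04,.008],[-.2,-.04,.008],[.07,.04,.008],[.07,-.04,.008]])
g=dict(top=[(225.7,260),(254.1,266.3),(247.8,165.4),(274.2,170.8)],scene=[(320,169),(300,153),(248.8,224.5),(228.9,205.8)])
def res(p,cs=("top","scene")): return np.concatenate([(proj(c,pose(p,c4))-g[c]).ravel() for c in cs])
for it in range(2):
    for cs in (("top",),("scene",),("top","scene")):
        r=least_squares(res,[.4,0,-.2],args=(cs,),loss="soft_l1"); print(cs,r.x.round(4),r.fun.round(1))
    if it==0:
        for c in g:
            gr=cv2.cvtColor(im[c],cv2.COLOR_BGR2GRAY); q=np.array(g[c],np.float32).reshape(-1,1,2)
            g[c]=cv2.cornerSubPix(gr,q,(3,3),(-1,-1),(3,30,.01)).reshape(-1,2); print(c,g[c].round(1).tolist())
D=r.x
# cart: dark+label region inside dilated box
from cell import models
ms={}
for c,e in (("top",(156,168,185,209)),("scene",(322,218,344,272))):
    rr=min(models.regions_of(c,"cart_grip"),key=lambda r:abs(np.array(r["extent"])-e).sum()); ms[c]=rr["mask"].astype(float); print(c,rr["conf"],rr["extent"])
for k in (["top"],["scene"],["top","scene"]):
    C,f=fit({c:ms[c] for c in k},[.45,.25,.2],CART); print(k,C.round(4),round(f,3))
np.save("C.npy",C);np.save("D.npy",D)
out=[]
for c,(x,y) in (("top",(140,155)),("scene",(303,210))):
    o=cv2.resize(im[c][y:y+70,x:x+60],None,fx=6,fy=6,interpolation=cv2.INTER_CUBIC)
    for b in CART:
        h=cv2.convexHull(proj(c,pose(C,b)).astype(np.float32)).reshape(-1,2); cv2.polylines(o,[np.round((h-[x,y]+.5)*6).astype(int)],True,(0,255,0),1)
    out.append(o)
cv2.imwrite("pics/cart.png",np.hstack(out))
E
python3 m1.py
```

```text
('top',) [ 0.6302  0.027  -0.2208] [-0.6  0.4  0.3  0.7 -0.6 -1.   1.1 -0.4]
('scene',) [ 0.6316  0.0303 -0.2233] [ 0.6 -0.3  0.1 -0.5 -0.1  0.5 -0.5  0.1]
('top', 'scene') [ 0.6307  0.0289 -0.2197] [-1.2  0.2 -0.3  0.5 -1.3 -1.1  0.4 -0.6  0.2 -0.9 -0.4 -1.  -0.3  0.
 -0.7 -0.3]
top [[224.60000610351562, 260.29998779296875], [252.6999969482422, 266.29998779296875], [248.89999389648438, 166.0], [274.20001220703125, 170.8000030517578]]
scene [[319.6000061035156, 168.3000030517578], [300.0, 153.0], [247.60000610351562, 224.60000610351562], [228.10000610351562, 205.8000030517578]]
('top',) [ 0.6295  0.0272 -0.2347] [-0.6 -0.1  0.6  0.9 -1.4 -1.5  1.3  0.2]
('scene',) [ 0.6322  0.0284 -0.2272] [ 0.5  0.4 -0.3 -0.6  0.2  0.2 -0.4 -0.2]
('top', 'scene') [ 0.6308  0.028  -0.2294] [-0.5 -0.4  0.7  0.4 -1.8 -1.9  0.9 -0.4  0.7  0.1 -0.1 -0.8  0.4 -0.2
 -0.2 -0.7]
top 0.65 [156.8, 170.4, 184.1, 208.3]
scene 0.7 [323.4, 219.1, 341.7, 271.0]
['top'] [0.5163 0.1163 0.9145] 1.898
['scene'] [-0.1108 -0.6577  1.0161] 1.0
['top', 'scene'] [0.4981 0.0567 0.4928] 3.62
```

View pics/cart.png

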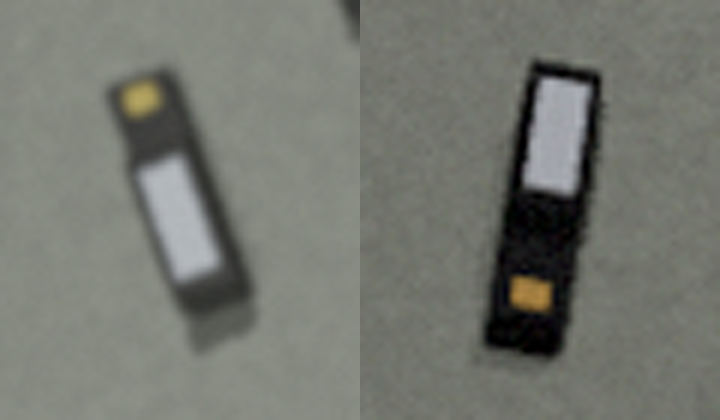

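The crop confirms it: a black stepped cartridge with a white label and a gold chip on the nose. The fit started from a poor guess, so I'll refit with colour-based masks.

```bash
cat > m2.py <<'E'
from h import *
im=dict(top=cv2.imread("pics/top0.png"),scene=cv2.imread("pics/scene0.png"))
ms={}
for c,(x,y) in (("top",(145,160)),("scene",(310,212))):
    hsv=cv2.cvtColor(im[c],cv2.COLOR_BGR2HSV); v=hsv[...,2]; bg=np.median(v[y:y+65,x:x+48])
    m=((v<bg*.62)|(v>bg*1.2)|(hsv[...,1]>110)).astype(np.uint8)
    r=np.zeros_like(m); r[y:y+65,x:x+48]=m[y:y+65,x:x+48]
    n,L,st,_=cv2.connectedComponentsWithStats(r); k=1+np.argmax(st[1:,4]); mm=(L==k).astype(np.uint8)
    mm=cv2.morphologyEx(mm,cv2.MORPH_CLOSE,np.ones((5,5),np.uint8)); ms[c]=mm.astype(float); print(c,bg,st[k])
for k in (["top"],["scene"],["top","scene"]):
    C,f=fit({c:ms[c] for c in k},[.58,.25,.3],CART); print(k,C.round(4),round(f,3))
np.save("C.npy",C)
# dock by plate edges: bright plate mask rear part
D=np.array([.6308,.028,-.2294]); PL=[box(-.2,-.065,.04,0,.008)]
ds={}
for c in im:
    v=cv2.cvtColor(im[c],cv2.COLOR_BGR2HSV)[...,2]; reg=sil(c,D,[box(-.21,-.065,.05,0,.008)])>.5
    bg=np.median(v[cv2.dilate(reg.astype(np.uint8),np.ones((15,15)))>reg]); pl=np.median(v[sil(c,D,[box(-.19,-.07,.03,.008,.008)])>.5])
    ds[c]=(bg,pl); print(c,bg,pl)
# template: rendered plate intensity compare, ignoring the channel end
def cost(q,cs):
    p=[q[0]/100,q[1]/100,q[2]/10]; t=0
    for c in cs:
        v=cv2.cvtColor(im[c],cv2.COLOR_BGR2HSV)[...,2].astype(float); bg,pl=ds[c]
        reg=sil(c,D,[box(-.215,-.07,.055,.0,.008)])>.5
        t+=np.abs(bg+(pl-bg)*sil(c,p,[box(-.2,-.03,.04,0.008,.008)])-v)[reg].mean()/(pl-bg)
    return t
for cs in (["top"],["scene"],["top","scene"]):
    r=minimize(cost,[63.08,2.8,-2.294],args=(cs,),method="Nelder-Mead",options=dict(initial_simplex=np.array([63.08,2.8,-2.294])+np.array([[0,0,0],[.6,0,0],[0,.6,0],[0,0,.5]]),xatol=.005,fatol=1e-5))
    print(cs,(r.x/[100,100,10]).round(4),round(r.fun,3))
d=r.x/[100,100,10]; np.save("D.npy",d)
out=[]
for c,(x,y,w,h) in (("top",(140,155,140,115)),("scene",(223,145,125,130))):
    s=400/w;o=cv2.resize(im[c][y:y+h,x:x+w],(400,int(h*400/w)),interpolation=cv2.INTER_CUBIC)
    L=[pose(C,b) for b in CART]+[pose(d,b) for b in (box(-.2,.07,.04,.008,.008),box(-.03,-.018,.031,.046,.056),box(0,.012,.03,.008,.048))]
    for b in L:
        hh=cv2.convexHull(proj(c,b).astype(np.float32)).reshape(-1,2); cv2.polylines(o,[np.round((hh-[x,y]+.5)*s).astype(int)],True,(0,255,0),1)
    out.append(cv2.copyMakeBorder(o,0,450-o.shape[0],0,0,cv2.BORDER_CONSTANT))
cv2.imwrite("pics/fit.png",np.hstack(out))
E
python3 m2.py
```

```text
top 137.0 [158 167  24  42 251]
scene 117.0 [323 220  21  50 638]
['top'] [0.6221 0.2555 0.3762] 1.104
['scene'] [0.6254 0.2554 0.3836] 0.067
['top', 'scene'] [0.6228 0.2541 0.3876] 1.204
top 141.0 187.0
scene 118.0 161.0
['top'] [ 0.6326  0.0289 -0.2257] 0.066
['scene'] [ 0.6323  0.0279 -0.217 ] 0.111
['top', 'scene'] [ 0.6329  0.0285 -0.216 ] 0.182
```

View pics/fit.png

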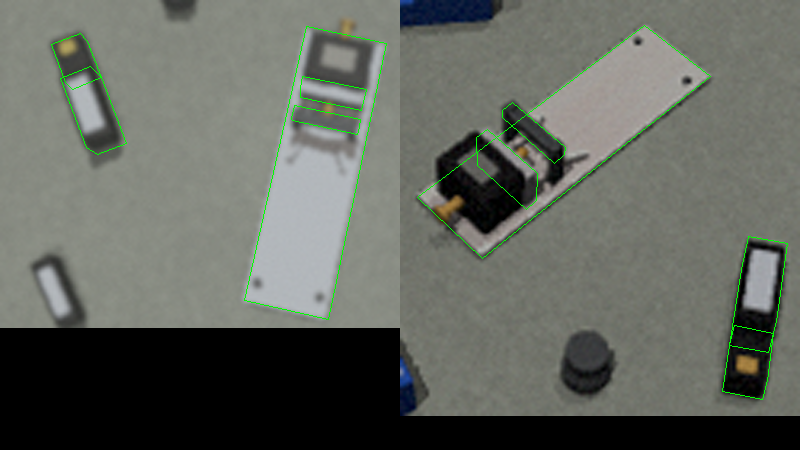

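Reading the overlay: the scene fit is tight (cost 0.067) with the black cartridge at pixel (333,245), and the plate, bridge and stop outlines match in both views. Estimates are cartridge (0.625, 0.255, yaw 0.384) and dock (0.6325, 0.0285, yaw -0.22). Moving above the cartridge.

Emit:
send_rows:
  plan:
    - {"offset": [33.7,-28.6,0],"yaw": 0}
    - {"offset": [33.7,-28.6,0],"yaw": 0}
    - {"offset": [33.7,-28.6,0],"yaw": 0}
    - {"offset": [33.7,-28.6,0],"yaw": 0}
    - {"offset": [33.7,-28.6,0],"yaw": 0}
    - {"offset": [33.7,-28.6,0],"yaw": 0}
    - {"offset": [33.7,-28.6,0],"yaw": 0}
    - {"offset": [33.7,-28.6,0],"yaw": 0}
    - {"offset": [33.7,-28.6,0],"yaw": 0}
    - {"offset": [33.7,-28.6,0],"yaw": 0}
    - {"offset": [33.7,-28.6,0],"yaw": 0}
    - {"offset": [33.7,-28.6,0],"yaw": 0}
    - {"offset": [33.7,-28.6,0],"yaw": 0}
    - {"offset": [33.7,-28.6,0],"yaw": 0}
    - {"offset": [33.7,-28.6,0],"yaw": 0}
    - {"offset": [33.7,-28.6,0],"yaw": 0}
    - {"offset": [33.7,-28.6,0],"yaw": 0}
    - {"offset": [33.7,-28.6,0],"yaw": 0}
    - {"offset": [33.7,-28.6,0],"yaw": 0}
    - {"offset": [33.7,-28.6,0],"yaw": 0}
  hand: 0

```text
time: 3.3
tool_pos: [0.6262, 0.257, 0.2516]
tool_rot: [3.141, -0.0, 0.318]
contact_force: [1.8, 0.6, 0.6]
opening: 0.092
grip_force: 0.0
```

Emit:
send_rows:
  plan:
    - {"offset": [-1.6,1.1,30],"yaw": -0.066}
    - {"offset": [0,0,40],"yaw": 0}
    - {"offset": [0,0,40],"yaw": 0}
    - {"offset": [0,0,35],"yaw": 0}
    - {"offset": [0,0,0],"yaw": 0}
    - {"offset": [0,0,0],"yaw": 0}

```text
time: 3.9
tool_pos: [0.6247, 0.2537, 0.1071]
tool_rot: [3.142, 0.0, 0.384]
contact_force: [-0.3, -0.7, 0.2]
opening: 0.0912
grip_force: 0.0
```

Run:
```python
from cell import read_camera,status
import cv2,numpy as np
s=status.observe(); print(s["tool_pos"],s["tool_rot"])
a=read_camera("scene")[:,:,::-1];b=read_camera("top")[:,:,::-1]
cv2.imwrite("pics/ap.png",np.hstack([cv2.resize(a[180:290,290:390],(400,440)),cv2.resize(b[130:240,110:210],(400,440))]))
```

```text
[0.6246545  0.25373067 0.10707267] [3.14155150e+00 3.65337532e-04 3.83746409e-01]
```

View pics/ap.png

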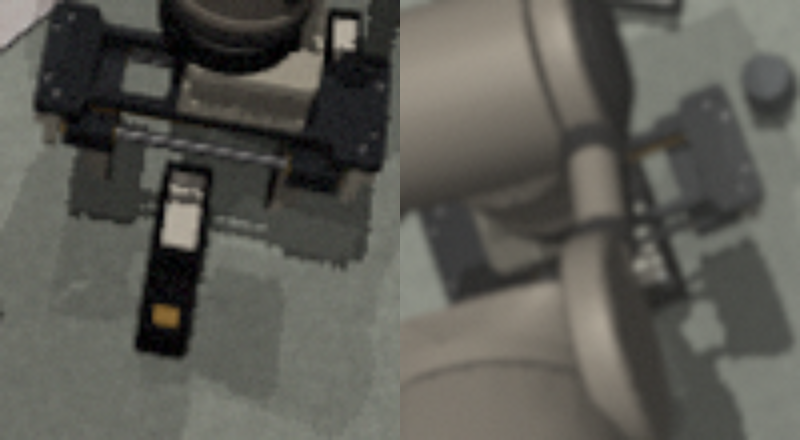

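The cartridge in the left (scene) crop lies midway between the fingers with its axis in line, so I'll descend and grip.

Emit:
send_rows:
  plan:
    - {"offset": [0.9,-1.5,20],"yaw": 0}
    - {"offset": [0,0,20],"yaw": 0}
    - {"offset": [0,0,15],"yaw": 0}
    - {"offset": [0,0,10],"yaw": 0}
    - {"offset": [0,0,6],"yaw": 0}
    - {"offset": [0,0,0],"yaw": 0}
    - {"offset": [0,0,0],"yaw": 0}

```text
time: 4.7
tool_pos: [0.6252, 0.2556, 0.0364]
tool_rot: [3.141, -0.001, 0.384]
contact_force: [-0.9, -0.1, 0.6]
opening: 0.0916
grip_force: 0.0
```

Emit:
send_rows:
  plan:
    - {"offset": [0,0,0],"yaw": 0}
    - {"offset": [0,0,0],"yaw": 0}
    - {"offset": [0,0,0],"yaw": 0}
    - {"offset": [0,0,0],"yaw": 0}
    - {"offset": [0,0,0],"yaw": 0}
    - {"offset": [0,0,0],"yaw": 0}
    - {"offset": [0,0,0],"yaw": 0}
    - {"offset": [0,0,0],"yaw": 0}
  hand: 1
  squeeze: 40

```text
time: 5.5
tool_pos: [0.6247, 0.2554, 0.0357]
tool_rot: [3.142, 0.0, 0.384]
contact_force: [-0.4, -0.0, 0.7]
opening: 0.0326
grip_force: 0.0
```

Emit:
send_rows:
  plan:
    - {"offset": [0,0,0],"yaw": 0}
    - {"offset": [0,0,0],"yaw": 0}
    - {"offset": [0,0,0],"yaw": 0}
    - {"offset": [0,0,0],"yaw": 0}
    - {"offset": [0,0,0],"yaw": 0}

```text
time: 6.0
tool_pos: [0.6247, 0.2554, 0.0356]
tool_rot: [3.141, 0.0, 0.384]
contact_force: [0.0, 0.1, -0.2]
opening: 0.0302
grip_force: 40.0
```

Emit:
send_rows:
  plan:
    - {"offset": [0,0,-20],"yaw": 0}
    - {"offset": [0,0,-30],"yaw": 0}
    - {"offset": [0,0,-30],"yaw": 0}
    - {"offset": [0,0,0],"yaw": 0.1}
    - {"offset": [0,0,0],"yaw": 0.126}
    - {"offset": [0,0,0],"yaw": 0.126}
    - {"offset": [0,0,0],"yaw": 0.126}
    - {"offset": [0,0,0],"yaw": 0.126}
    - {"offset": [-12.9,27.5,0],"yaw": 0}
    - {"offset": [-12.9,27.5,0],"yaw": 0}
    - {"offset": [-12.9,27.5,0],"yaw": 0}
    - {"offset": [-12.9,27.5,0],"yaw": 0}
    - {"offset": [-12.9,27.5,0],"yaw": 0}
    - {"offset": [-12.9,27.5,0],"yaw": 0}
    - {"offset": [-12.9,27.5,0],"yaw": 0}
    - {"offset": [-12.9,27.5,0],"yaw": 0}
    - {"offset": [0,0,0],"yaw": 0}
    - {"offset": [0,0,0],"yaw": 0}

```text
time: 7.8
tool_pos: [0.4762, 0.063, 0.116]
tool_rot: [-3.141, -0.001, -0.222]
contact_force: [0.8, 0.2, -0.9]
opening: 0.0299
grip_force: 40.0
```

Emit:
send_rows:
  plan:
    - {"offset": [0,0,25],"yaw": 0}
    - {"offset": [0,0,25],"yaw": 0}
    - {"offset": [0,0,12],"yaw": 0}
    - {"offset": [0,0,6],"yaw": 0}
    - {"offset": [0,0,0],"yaw": 0}
    - {"offset": [0,0,0],"yaw": 0}
    - {"offset": [0,0,0],"yaw": 0}

```text
time: 8.5
tool_pos: [0.4766, 0.0633, 0.0485]
tool_rot: [-3.141, -0.002, -0.22]
contact_force: [-0.2, -0.9, -1.0]
opening: 0.0296
grip_force: 40.0
```

```bash
cat > look.py <<'E'
import sys
from h import *
from cell import read_camera,status
s=status.observe(); p=s["tool_pos"]; yaw=s["tool_rot"][2]; print(p.round(4),s["tool_rot"].round(3),s["contact_force"].round(1))
D=np.array([.6325,.0285,-.22]); off=pose([0,0,-D[2]],np.array([[*(p[:2]-D[:2]),0]]))[0]
print("grip in dock mm",(off*1000).round(1),"dyaw",round(yaw-D[2],4))
C=[p[0],p[1],yaw]; z=p[2]-.0357; out=[]
for c,(x,y,w,h) in (("scene",(225,140,110,95)),("top",(210,155,90,115))):
    im=read_camera(c)[:,:,::-1]; cv2.imwrite(f"pics/{sys.argv[1]}_{c}.png",im)
    sc=480/h;o=cv2.resize(im[y:y+h,x:x+w],None,fx=sc,fy=sc,interpolation=cv2.INTER_CUBIC)
    for b in [pose(C,b,z) for b in CART]+[pose(D,box(-.2,.07,.04,.008,.008)),pose(D,box(-.03,-.018,.031,.046,.056))]:
        hh=cv2.convexHull(proj(c,b).astype(np.float32)).reshape(-1,2); cv2.polylines(o,[np.round((hh-[x,y]+.5)*sc).astype(int)],True,(0,255,0),1)
    out.append(o)
o=np.hstack(out); print(o.shape); cv2.imwrite(f"pics/{sys.argv[1]}.png",o[:,:800] if o.shape[1]<=800 else cv2.resize(o,(800,int(o.shape[0]*800/o.shape[1]))))
E
python3 look.py st
```

```text
[0.4766 0.0633 0.0485] [-3.141e+00 -2.000e-03 -2.200e-01] [-0.2 -0.9 -1. ]
grip in dock mm [-159.7   -0.     0. ] dyaw -0.0001
(480, 932, 3)
```

View pics/st.png

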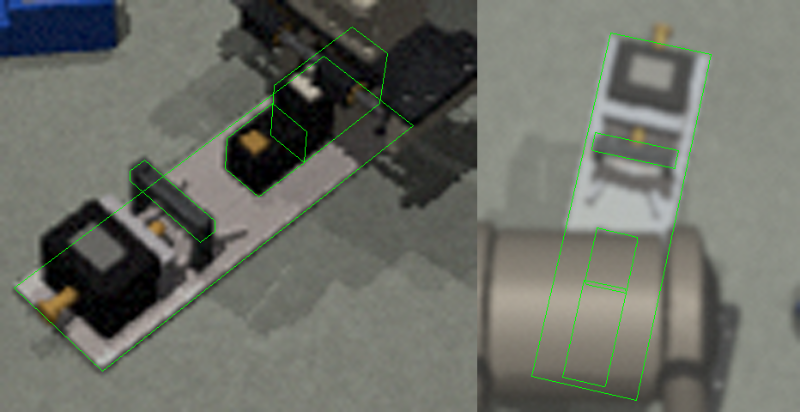

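The overlay shows the held nose (scene crop (262,165)) on the centre line of the plate and parallel to it. Lowering to about 1 mm above the floor and advancing into the flare.

Emit:
send_rows:
  plan:
    - {"offset": [0,0,2],"yaw": 0}
    - {"offset": [0,0,1.6],"yaw": 0}
    - {"offset": [5,0,0],"yaw": 0}
    - {"offset": [5,0,0],"yaw": 0}
    - {"offset": [5,0,0],"yaw": 0}
    - {"offset": [5,0,0],"yaw": 0}
    - {"offset": [5,0,0],"yaw": 0}
    - {"offset": [4,0,0],"yaw": 0}
    - {"offset": [3,0,0],"yaw": 0}
    - {"offset": [3,0,0],"yaw": 0}
    - {"offset": [0,0,0],"yaw": 0}
    - {"offset": [0,0,0],"yaw": 0}

```text
time: 9.8
tool_pos: [0.5099, 0.0556, 0.044]
tool_rot: [3.141, 0.0, -0.22]
contact_force: [0.3, -0.5, -1.7]
opening: 0.0295
grip_force: 40.0
```

```bash
python3 look.py s2
```

```text
[0.5099 0.0556 0.044 ] [ 3.141  0.    -0.22 ] [ 0.3 -0.5 -1.7]
grip in dock mm [-125.5   -0.3    0. ] dyaw -0.0002
(480, 932, 3)
```

View pics/s2.png

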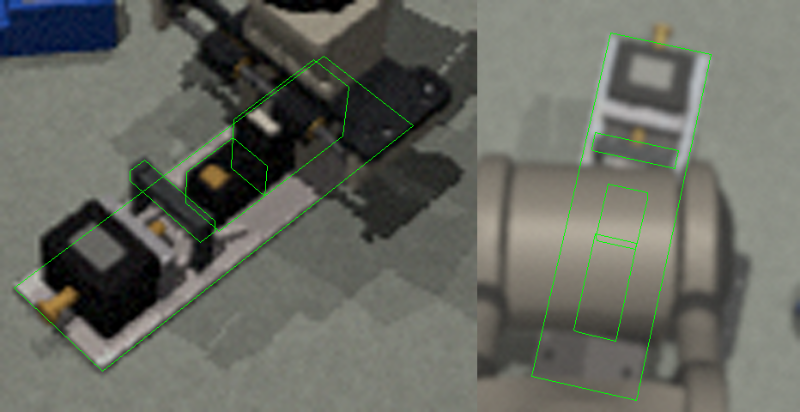

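The nose is aligned in the flared mouth (scene crop (215,180)), with the bridge just ahead. Sliding on under the bridge.

Emit:
send_rows:
  plan:
    - {"offset": [2,-0.3,0],"yaw": 0}
    - {"offset": [2,0,0],"yaw": 0}
    - {"offset": [2,0,0],"yaw": 0}
    - {"offset": [2,0,0],"yaw": 0}
    - {"offset": [2,0,0],"yaw": 0}
    - {"offset": [2,0,0],"yaw": 0}
    - {"offset": [2,0,0],"yaw": 0}
    - {"offset": [0,0,0],"yaw": 0}

```text
time: 10.7
tool_pos: [0.5241, 0.0528, 0.0441]
tool_rot: [3.142, -0.0, -0.22]
contact_force: [-0.6, -0.4, -1.5]
opening: 0.0297
grip_force: 40.0
```

Emit:
send_rows:
  plan:
    - {"offset": [2,0,0],"yaw": 0}
    - {"offset": [2,0,0],"yaw": 0}
    - {"offset": [2,0,0],"yaw": 0}
    - {"offset": [2,0,0],"yaw": 0}
    - {"offset": [2,0,0],"yaw": 0}
    - {"offset": [2,0,0],"yaw": 0}
    - {"offset": [0,0,0],"yaw": 0}
    - {"offset": [0,0,0],"yaw": 0}

```text
time: 11.5
tool_pos: [0.5355, 0.0502, 0.0441]
tool_rot: [3.141, 0.0, -0.22]
contact_force: [-0.1, 0.7, -1.5]
opening: 0.0295
grip_force: 40.0
```

Emit:
send_rows:
  plan:
    - {"offset": [2,0,0],"yaw": 0}
    - {"offset": [2,0,0],"yaw": 0}
    - {"offset": [2,0,0],"yaw": 0}
    - {"offset": [2,0,0],"yaw": 0}
    - {"offset": [2,0,0],"yaw": 0}
    - {"offset": [0,0,0],"yaw": 0}
    - {"offset": [0,0,0],"yaw": 0}

```text
time: 12.2
tool_pos: [0.5449, 0.0481, 0.0439]
tool_rot: [3.141, 0.001, -0.22]
contact_force: [-2.5, 1.4, -0.9]
opening: 0.0297
grip_force: 40.0
```

Emit:
send_rows:
  plan:
    - {"offset": [2,0,0],"yaw": 0}
    - {"offset": [2,0,0],"yaw": 0}
    - {"offset": [2,0,0],"yaw": 0}
    - {"offset": [1,0,0],"yaw": 0}
    - {"offset": [0,0,0],"yaw": 0}
    - {"offset": [0,0,0],"yaw": 0}

```text
time: 12.8
tool_pos: [0.5518, 0.0466, 0.044]
tool_rot: [3.141, 0.001, -0.22]
contact_force: [-5.4, 0.3, 1.2]
opening: 0.0298
grip_force: 40.0
```

Emit:
send_rows:
  plan:
    - {"offset": [1,0,0],"yaw": 0}
    - {"offset": [1,0,0],"yaw": 0}
    - {"offset": [1,0,0],"yaw": 0}
    - {"offset": [1,0,0],"yaw": 0}
    - {"offset": [1,0,0],"yaw": 0}
    - {"offset": [0,0,0],"yaw": 0}
    - {"offset": [0,0,0],"yaw": 0}

```text
time: 13.5
tool_pos: [0.5562, 0.0455, 0.0439]
tool_rot: [3.141, 0.002, -0.22]
contact_force: [-6.4, 1.0, 1.6]
opening: 0.0299
grip_force: 40.0
```

Emit:
send_rows:
  plan:
    - {"offset": [0.5,0,0],"yaw": 0}
    - {"offset": [0.5,0,0],"yaw": 0}
    - {"offset": [0,0,0],"yaw": 0}
    - {"offset": [0,0,0],"yaw": 0}

```text
time: 13.9
tool_pos: [0.5571, 0.0454, 0.0439]
tool_rot: [3.141, 0.002, -0.22]
contact_force: [-6.7, 1.8, 1.6]
opening: 0.0298
grip_force: 40.0
```

Emit:
send_rows:
  plan:
    - {"offset": [0.5,0,0],"yaw": 0}
    - {"offset": [0,0,0],"yaw": 0}
    - {"offset": [0,0,0],"yaw": 0}

```text
time: 14.2
tool_pos: [0.5575, 0.0452, 0.0439]
tool_rot: [3.141, 0.002, -0.22]
contact_force: [-6.9, 1.0, 1.8]
opening: 0.0292
grip_force: 40.0
```

Emit:
send_rows:
  plan:
    - {"offset": [0.5,0,0],"yaw": 0}
    - {"offset": [0.5,0,0],"yaw": 0}
    - {"offset": [0,0,0],"yaw": 0}
    - {"offset": [0,0,0],"yaw": 0}

```text
time: 14.6
tool_pos: [0.5576, 0.0452, 0.0438]
tool_rot: [3.141, 0.004, -0.22]
contact_force: [-10.7, 1.5, 3.5]
opening: 0.0299
grip_force: 40.0
```

Emit:
send_rows:
  plan:
    - {"offset": [0.5,0,0],"yaw": 0}
    - {"offset": [0,0,0],"yaw": 0}
    - {"offset": [0,0,0],"yaw": 0}

```text
time: 14.9
tool_pos: [0.5576, 0.0453, 0.0438]
tool_rot: [3.141, 0.005, -0.22]
contact_force: [-12.5, 2.9, 5.8]
opening: 0.0295
grip_force: 40.0
```

The position has stopped advancing while the force climbs past the spring's 7.4 N, so the nose is on the stop. A small extra push, then a check that it holds steady.

Emit:
send_rows:
  plan:
    - {"offset": [0.5,0,0],"yaw": 0}
    - {"offset": [0.3,0,0],"yaw": 0}
    - {"offset": [0,0,0],"yaw": 0}
    - {"offset": [0,0,0],"yaw": 0}
    - {"offset": [0,0,0],"yaw": 0}
    - {"offset": [0,0,0],"yaw": 0}
    - {"offset": [0,0,0],"yaw": 0}
    - {"offset": [0,0,0],"yaw": 0}

```text
time: 15.7
tool_pos: [0.5576, 0.0452, 0.0438]
tool_rot: [3.141, 0.007, -0.22]
contact_force: [-15.0, 2.9, 8.2]
opening: 0.0299
grip_force: 40.0
```

```bash
python3 look.py s3
```

```text
[0.5576 0.0452 0.0438] [ 3.141  0.007 -0.22 ] [-15.    2.9   8.2]
grip in dock mm [-76.8  -0.    0. ] dyaw 0.0
(480, 932, 3)
```

View pics/s3.png

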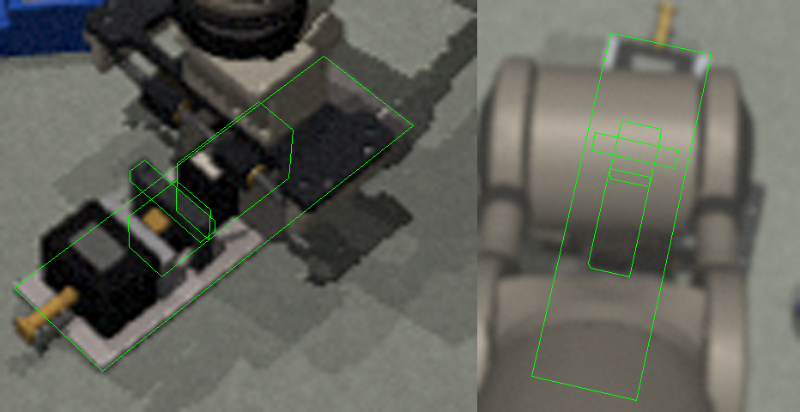

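The picture shows the nose under the bridge against the stop wall (crop (155,225)) and the plunger rod pushed well out at the back (crop (40,315)). The push is a steady 15 N or so with the grip at 40 N, so I'm handing in.

```bash
python3 -c "
from cell import ticket
print(ticket.hand_in())"
```

```text
the job is handed in; nothing more can be done
None
```

The job is handed in: the black long cartridge is still gripped at 40 N with its nose pressed against the stop at about 15 N total push (plunger included), at 15.7 s of the 51 s allowed; the hand-in gave no verdict.

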